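# Stirring paddle out through the hatch of the tool box

### The job

Turn the black grip of the orange latch on the blue tool box clockwise until the latch arm lies right over the green index mark, and leave it there. Then take the wooden stirring paddle, which is longer than the hatch, out by tilting it up through the hatch, and finish still holding it in the gripper, still, with the whole paddle at least 8 cm above the covers over the box. Leave the other things on the bench and on the box where they are.

Things in the scene. Friction and masses are not known exactly. Their poses are not given: they have to be found in the camera images.
- box: Fixed blue steel tool box 170 (x) x 400 (y) x 70 mm high; origin: centre of underside, on the bench. Walls, floor 5 mm thick (inner floor 5 mm up; inside 160 x 390 mm). Two fixed covers, 4 mm thick (66 to 70 mm up), leave a hatch amid the box: box y -95 to +95 mm (yellow lines), full 160 mm wide in x. Under each cover it is hollow out to the end wall at y = +-195 mm.
- latch (a joint): Turn-latch on the +y cover, upright axis at box x 0, y +145 mm. Flat orange arm 120 mm long from the axis, 14 wide, 5 thick (79 to 84 mm up), white line along it. Rad: at 0 it points to box -y, across the hatch in the paddle's way; grows clockwise from above (arm swings to box -x); range -0.05 to 1.75, starts 0 to 0.3. Stays where left (friction 0.06 N m).
- latch_grip (a point): Where to pinch the latch's black grip bar: on the axis, 105 mm above the bench. The bar is 46 mm long along the arm, 14 mm wide, 30 mm high (84 to 114 mm above the bench). Turns with the latch: x along the arm from axis to tip, z up.
- index: Fixed aluminium disc under the latch, radius 42 mm, with the green index mark, 24 mm wide, 28 to 54 mm out. Origin on the latch's axis, 70 mm above the bench; x points from the axis to the middle of the green mark, z up. The latch is right when its arm points along this x, green showing equally on both its sides (latch value 1.15 to 1.45, differs each time).
- paddle: Loose wooden stirring paddle, 260 mm long, 0.1 to 0.2 kg, flat on the box's inner floor, roughly along box y, blade to +y, one or both ends under a cover. Origin: middle of its length (balance point), on its underside; x towards the blade, z up. Handle 22 mm wide, 24 high, x -130 to +20 mm, red near its end; blade 44 mm wide, 12 thick, x +18 to +130 mm, three dark dots.
- paddle_grip (a point): Good place to grip the paddle across its handle: 10 mm from its middle towards the handle end, 22 mm above its underside (2 mm under the handle's top). Axes as the paddle's.
- handle_end (a point): Centre of the paddle's handle end face (paddle x = -130 mm, 12 mm above its underside).
- blade_end (a point): Centre of the paddle's blade end face (paddle x = +130 mm, 6 mm above its underside).
- tape: Loose yellow tape roll lying flat on the cover at box -y, 68 mm across, 20 mm high; origin at the centre of its underside. Not to be disturbed.
- can: Loose green-labelled paint can, 96 mm across, 115 mm high, on the left; origin at the centre of its underside. Not to be disturbed.
- jar: Loose amber jar with black cap, 64 mm across, 100 mm high, behind left; origin at the centre of its underside. Not to be disturbed.
- pail: Loose white open pail, 124 mm across, 110 mm high, on the right; origin at the centre of its underside. Not to be disturbed.
- scraper: Loose scraper lying behind the box, along its x axis; origin on its underside. Not to be disturbed.
- hammer: Loose hammer lying on the right, along its x axis; origin on its underside. Not to be disturbed.

How it is judged:
On the way, in this order (a step that is already met when the one before it is completed fails the run):
1. the latch arm lies over the green mark (within 0.12 rad) while the paddle is still in the box (angle between the x axis of latch_grip and the x axis of index, either way round below 0.12 rad and height (world z) of each of blade_end, handle_end below 0.05 m), for 0.3 s.
2. the paddle stands diagonally in the hatch: one end at least 20 mm above the covers, the other still below them (((height (world z) of blade_end above 0.09 m and height (world z) of handle_end below 0.066 m) or (height (world z) of handle_end above 0.09 m and height (world z) of blade_end below 0.066 m))), for 0.1 s.
At the end, for the whole second after the job is handed in: The paddle is gripped (over 1 N) and still (under 4 cm/s), both ends at least 60 mm above the covers, its middle within 200 mm of the box middle seen from above, not touching box or latch; the latch arm points at the green mark within 0.15 rad (angle between the x axis of latch_grip and the x axis of index, either way round below 0.15 rad and height (world z) of each of blade_end, handle_end above 0.13 m and horizontal distance between paddle and box below 0.2 m and contact force between paddle and the fingers above 1 N and contact force between paddle and box below 0.2 N and linear speed of paddle below 0.04 m/s); the arm keeps its last pose, push and grip.
It fails at once if the tape, can, jar, pail, scraper or hammer is pushed more than 30 mm from its place (distance of any of tape, can, jar, pail, scraper, hammer from where it was at the start of the episode above 0.03 m).
It also fails if it takes over 58 s, if anything falls off the work surface, if the arm or the gripper's body presses on something with over 40 N, if the wrist force passes 120 N, or if a joint passes its speed limit or range.

### The arm

A 7-joint arm with a two-finger parallel gripper is mounted at the origin on the work surface. World frame = base frame: x ahead of the robot, y to its left, z up, the work surface at z = 0. Lengths are in m, angles in rad, forces in N, time in s.
With the tool pointing down it reaches from about 0.425 to 0.825 m from the base axis. Payload 3.6 kg.
Tool frame: the origin (TCP) lies where the fingers leave the gripper's body, on its centre line; the fingertips stand 73 mm ahead of it and the grasp point (between the pads) lies 54 mm ahead of it; z points along the fingers, y is the line along which they close (so a half turn about z gives the same grasp; the last joint's range is limited). The gripper opens to 85 mm and grips with 20 to 120 N. Pads are 22 mm wide; open, the fingers measure 114 mm over their backs; the gripper's body (76 mm by 85 mm) begins 54 mm behind the grasp point. The pads swing forward as they close: fully open they stand 13 mm farther back than shut.
Start: joints at [1.181, 0.615, -0.013, 1.423, 0.008, 1.103, -0.04], TCP at [0.231, -0.607, 0.304] pointing down, gripper open.
Joint ranges: [-3.12, 3.12], [-0.3, 2.06], [-1.34, 1.32], [0.26, 2.42], [-1.36, 4.5], [0.01, 1.98], [-2.84, 2.84]. Speed limits (rad/s): [2.79, 2.79, 3.14, 3.14, 3.14, 3.14, 3.14].

### API

Orientations are given as a unit quaternion [x, y, z, w].
In Python, from station import arm, snapshot, camera_info, ticket gives the robot as it stands. Calls block until the motion is done:
- arm.movep(position, orientation): joint-space move of the TCP to a pose.
- arm.line_to(position, velocity=0.15, ori=None): straight line of the TCP; ori=None keeps the orientation; velocity is the mean speed in m/s.
- arm.move_j(angles): joint-space move.
- arm.move_gripper(opening, effort=None): opening from 0.0 (shut) to 1.0 (fully open); effort is the grip in N (None keeps the last); returns when the fingers have stopped.
- arm.pause(seconds).
- arm.ik(position, orientation): joint angles nearest the present ones, or None.
- snapshot(name): name is "scene" or "top" or "wrist"; returns the picture (384x512x3 uint8, blue, green, red); there is no depth.
- camera_info(name): a dict with "fx", "fy", "cx", "cy" (pixels), "dist_coeffs" ([k1, k2, p1, p2, k3] as OpenCV has them; the pictures are not rectified), "R" (3x3) and "t" (3): a world point X has camera coordinates R X + t; the wrist camera has in their place "T_tool_cam" (4x4, takes a point from camera to tool coordinates, whose origin is the TCP and whose axes are the flange's). Camera axes: x right, y down, z forward; pixel columns grow to the right and rows downward; lengths in m; the calibration is good to about 2 mm. A picture is of the moment at which its call begins: read the wrist's pose just before it. camera_info takes no time and is no camera call.
A pose or a line that the arm cannot do raises arm.MotionError and nothing moves.
- ticket.finish_job(): hands the job in; it is judged then, once.
Readings, each from a call of its own:
- arm.read_time(): time.
- arm.read_joint_positions(): joint angles.
- arm.read_dq(): joint speeds.
- arm.read_effort(): joint torques, N m.
- arm.read_tool_pos(): TCP position.
- arm.read_eef_rot(): TCP orientation.
- arm.read_ft_force(): force on the tool from outside, world axes, zero at the start.
- arm.read_wrist_torque(): the same for the moment, N m.
- arm.read_opening(): opening from 0.0 (shut) to 1.0 (fully open).
- arm.read_finger_force(): force on a finger pad.
Only numpy, scipy, OpenCV 4.12 (cv2) and the standard library are available. Lean on these libraries where they do the work, as an engineer would, in place of code of your own. Each camera call takes 0.05 s, during which the arm holds its last target. There are 200 camera calls.

## Working session

There is one attempt and no reset: what is moved stays moved. The work goes in short steps, each a Python script; the robot and the scene stay as the last script left them, time stands still between calls to the robot, and variables do not carry over. Pictures are saved under pics/ and viewed, at most 10 in all, crops included, and the job is handed in when it is done.

```bash
ls; mkdir -p pics; python3 - <<'E'
from station import arm,snapshot,camera_info
import cv2
for n in("scene","top"):
    cv2.imwrite(f"pics/{n}0.png",snapshot(n)); c=camera_info(n); print(n,c)
print(camera_info("wrist")); print(arm.read_time(),arm.read_tool_pos(),arm.read_eef_rot())
E
```

```text
pics
scene {'fx': 420.5153752705834, 'fy': 420.5153752705834, 'cx': 255.8207050742297, 'cy': 191.7759238137174, 'dist_coeffs': array([-0.10272422,  0.        ,  0.        ,  0.        ,  0.        ]), 'R': array([[ 0.48601651,  0.87390052,  0.00926506],
       [ 0.75648269, -0.41535908, -0.5051839 ],
       [-0.43763214,  0.25253657, -0.86296199]]), 't': array([-0.29214421, -0.40991992,  1.69261248])}
top {'fx': 444.56668921473045, 'fy': 444.56668921473045, 'cx': 258.6933744007239, 'cy': 190.765596595595, 'dist_coeffs': array([-0.12645282,  0.        ,  0.        ,  0.        ,  0.        ]), 'R': array([[-0.02203051, -0.99971774, -0.00889407],
       [-0.9920233 ,  0.02296364, -0.12394534],
       [ 0.12411459,  0.00609255, -0.99224919]]), 't': array([-0.01162489,  0.60589135,  1.40846829])}
{'fx': 266.5420976929151, 'fy': 266.5420976929151, 'cx': 258.13764921256524, 'cy': 190.2108564831749, 'dist_coeffs': array([0.00880738, 0.        , 0.        , 0.        , 0.        ]), 'T_tool_cam': array([[-9.12384096e-04, -9.45233342e-01, -3.26394081e-01,
         8.47729472e-02],
       [ 9.99998917e-01, -1.23927896e-03,  7.93594913e-04,
         3.87298415e-04],
       [-1.15462569e-03, -3.26393003e-01,  9.45233450e-01,
        -7.07043713e-02],
       [ 0.00000000e+00,  0.00000000e+00,  0.00000000e+00,
         1.00000000e+00]])}
0.1 [ 0.23109348 -0.60696795  0.30282664] [ 9.83500947e-01  1.80899096e-01 -2.16880732e-04 -1.16470403e-03]
```

```bash
python3 - <<'E'
import cv2
i=cv2.imread("pics/top0.png"); cv2.imwrite("pics/topb.png",cv2.resize(i,(800,600),interpolation=cv2.INTER_CUBIC))
E
```

```text
(no output)
```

View pics/topb.png

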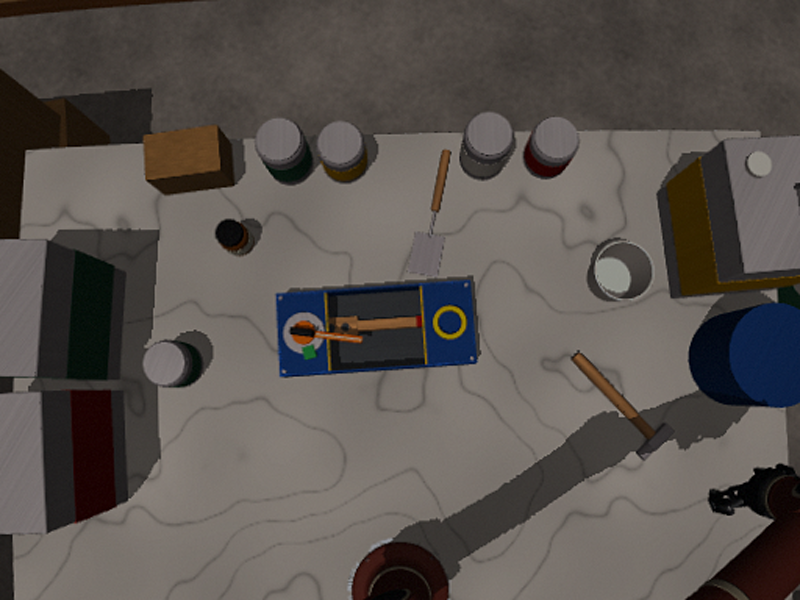

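View pics/scene0.png

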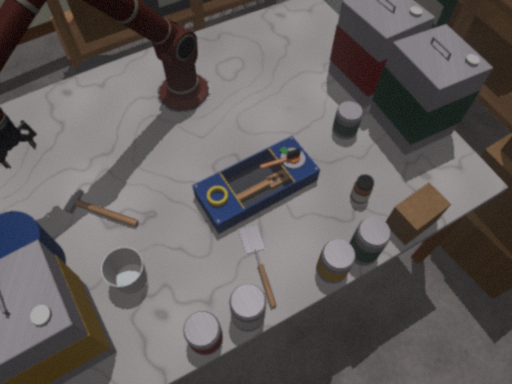

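The top view shows the box at (277–479, 277–376) in the enlarged picture. The latch axis is near (303,331), the green mark near (309,351), and the paddle lies at (335–422, 325). Next I zoom in.

```bash
python3 - <<'E'
import cv2
i=cv2.imread("pics/top0.png")[170:250,170:315]; cv2.imwrite("pics/topc.png",cv2.convertScaleAbs(cv2.resize(i,None,fx=5.5,fy=5.5,interpolation=cv2.INTER_CUBIC),alpha=1.6))
E
```

```text
(no output)
```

View pics/topc.png

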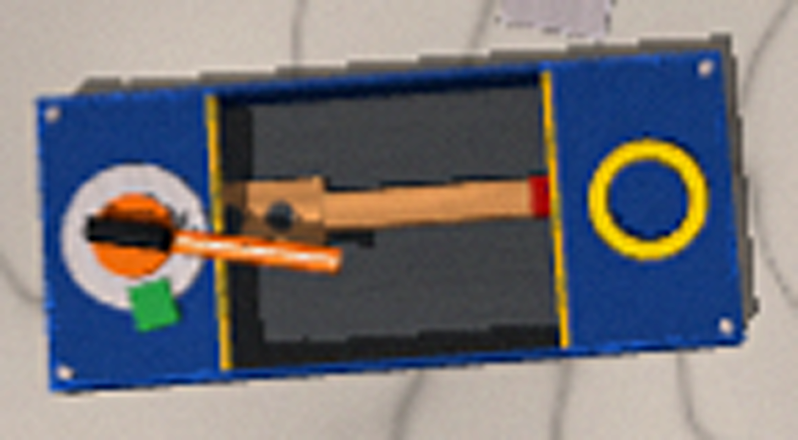

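The crop shows:
- box top corners at (38,98), (720,50), (742,342), (54,390)
- disc centre at (134,236), green mark centre at (154,304)
- latch tip at (341,260)
- blade shoulder edge at (323,178)–(322,240), and the red handle end running under the cover at (548,197)

Now the positions.

```bash
cat > h.py <<'E'
import numpy as np, cv2
from scipy.spatial.transform import Rotation as Ro
from station import arm,snapshot,camera_info,ticket
def ray(n,px,z,R=None,t=None):
    "pixel -> world point(s) on the plane of height z"
    c=camera_info(n); K=np.array([[c['fx'],0,c['cx']],[0,c['fy'],c['cy']],[0,0,1]])
    if R is None: R,t=c['R'],c['t']
    u=cv2.undistortPoints(np.array(px,float).reshape(-1,1,2),K,c['dist_coeffs'])[:,0]
    d=np.c_[u,np.ones(len(u))]@R; o=-R.T@t
    return o+d*((z-o[2])/d[:,2])[:,None]
def wrist_rt(p,q):
    T=np.eye(4);T[:3,:3]=Ro.from_quat(q).as_matrix();T[:3,3]=p
    M=np.linalg.inv(T@camera_info("wrist")["T_tool_cam"]); return M[:3,:3],M[:3,3]
E
python3 - <<'E'
from h import *
np.set_printoptions(precision=4,suppress=True)
f=lambda *p,z: ray("top",[((a+.5)/5.5-.5+170,(b+.5)/5.5-.5+170) for a,b in p],z)
c=f((38,98),(720,50),(742,342),(54,390),z=.07);print(c); m=c.mean(0)
y=(c[0]-c[1]+c[3]-c[2]);yaw=np.arctan2(-y[0],y[1])
print("box",m,yaw,[np.linalg.norm(c[i]-c[(i+1)%4]) for i in range(4)])
B=Ro.from_euler('z',yaw); L=lambda p:B.inv().apply(p-m*[1,1,0])
for n,p in dict(disc=f((134,236),z=.07),green=f((154,304),z=.07),tip=f((341,260),z=.084),mid=f((205,240),z=.084),grip=f((128,233),z=.114),
 shoulder=f((323,178),(322,240),z=.017),hs=f((326,193),(326,229),z=.029),hend=f((530,179),(530,217),z=.029)).items(): print(n,p,L(p))
E
```

```text
[[ 0.6183  0.2374  0.07  ]
 [ 0.6372 -0.1598  0.07  ]
 [ 0.468  -0.1668  0.07  ]
 [ 0.449   0.2283  0.07  ]]
box [0.5431 0.0348 0.07  ] 0.04782155777152387 [np.float64(0.3975692805918836), np.float64(0.16931299870162483), np.float64(0.3955945432441082), np.float64(0.1696233584244048)]
disc [[0.5367 0.1814 0.07  ]] [[0.0006 0.1468 0.07  ]]
green [[0.4972 0.1701 0.07  ]] [[-0.0394  0.1374  0.07  ]]
tip [[0.5194 0.061  0.084 ]] [[-0.0225  0.0273  0.084 ]]
mid [[0.5324 0.1386 0.084 ]] [[-0.0057  0.1042  0.084 ]]
grip [[0.535  0.1781 0.114 ]] [[-0.0013  0.1435  0.114 ]]
shoulder [[0.5732 0.0757 0.017 ]
 [0.5361 0.0768 0.017 ]] [[ 0.032   0.0394  0.017 ]
 [-0.0051  0.0423  0.017 ]]
hs [[0.563  0.0731 0.029 ]
 [0.5416 0.0734 0.029 ]] [[0.0217 0.0373 0.029 ]
 [0.0003 0.0386 0.029 ]]
hend [[ 0.5686 -0.0481  0.029 ]
 [ 0.546  -0.0476  0.029 ]] [[ 0.0215 -0.084   0.029 ]
 [-0.001  -0.0824  0.029 ]]
```

```bash
cat >> h.py <<'E'
np.set_printoptions(precision=4,suppress=True)
BM=np.array([.5431,.0348,0]); YAW=.0478; B=Ro.from_euler('z',YAW)
W=lambda *p: BM+B.apply(np.array(p,float))
def q_latch(v,s=-1):
    x=s*B.apply([-np.sin(v),-np.cos(v),0]); z=np.array([0,0,-1.])
    return Ro.from_matrix(np.c_[x,np.cross(z,x),z]).as_quat()
E
python3 - <<'E'
from h import *
for s in(-1,1):
  for v in (.19,.8,1.38): print(s,v,arm.ik(W(0,.145,.162),q_latch(v,s)))
arm.movep(W(0,.145,.26),q_latch(.19))
p,q=arm.read_tool_pos(),arm.read_eef_rot(); np.save("w1.npy",np.r_[p,q])
cv2.imwrite("pics/w1.png",snapshot("wrist")); print(p,arm.read_time())
E
```

```text
-1 0.19 [-0.1083  0.6924 -0.403   1.8153  0.3926  0.7135 -0.871 ]
-1 0.8 [-0.1767  0.6771 -0.2923  1.8175  0.2881  0.6886 -1.3842]
-1 1.38 [-0.2828  0.6635 -0.1241  1.821   0.1239  0.6645 -1.8107]
1 0.19 [ 0.2674  0.9578 -1.1521  1.8038  0.997   1.0969  1.7396]
1 0.8 [ 0.2674  0.9578 -1.1521  1.8038  0.997   1.0969  1.1296]
1 1.38 [ 0.04    0.7483 -0.6565  1.8105  0.6181  0.7989  0.8749]
[0.5367 0.1784 0.2599] 3.1167
```

View pics/w1.png

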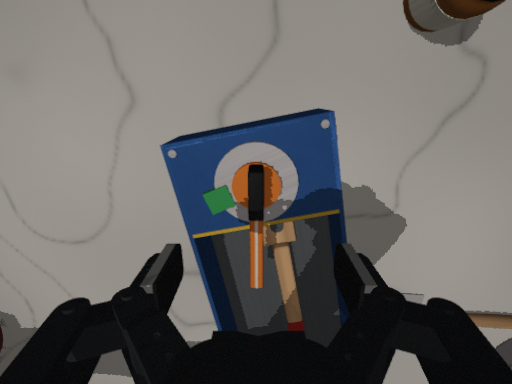

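The wrist view shows the disc centre at (256,182) and the green mark at (219,200). The arm tip is at (257,288), and the grip bar lies along the tool axis between the fingers. I compute the angles, then turn the latch.

```bash
python3 - <<'E'
from h import *
a=np.load("w1.npy"); R,t=wrist_rt(a[:3],a[3:])
f=lambda px,z: B.inv().apply(ray("wrist",px,z,R,t)-BM)
im=cv2.imread("pics/w1.png"); b,g,r=[im[...,i].astype(int) for i in range(3)]
m=((g>1.6*r)&(g>1.5*b)&(g>60)).astype(np.uint8); n,_,st,ce=cv2.connectedComponentsWithStats(m)
k=1+np.argmax(st[1:,4]); print(st[k],ce[k]); G=f([ce[k]],.07)
D=f([(256.5,182)],.07); T=f([(256.5,288)],.084); 
print("disc",D,"green",G,"tip",T,"coverline",f([(194,236),(339,211)],.07),"corners",f([(172,154),(325,124)],.07))
ax=np.array([0,.145])
for n,p in(("green",G),("tip",T)): d=p[0,:2]-ax; print(n,np.hypot(*d),np.arctan2(-d[0],-d[1]))
d=(G-D)[0]; print("green-disc",np.arctan2(-d[0],-d[1])); d=(T-D)[0]; print("tip-disc",np.arctan2(-d[0],-d[1]))
E
```

```text
[203 185  32  29 560] [218.55   199.1571]
disc [[0.     0.1466 0.07  ]] green [[-0.0426  0.1357  0.07  ]] tip [[-0.0232  0.0287  0.084 ]] coverline [[-0.0794  0.0988  0.07  ]
 [ 0.0799  0.098   0.07  ]] corners [[-0.0762  0.191   0.07  ]
 [ 0.0752  0.1907  0.07  ]]
green 0.04357593516742552 1.356578897323144
tip 0.1185633230112029 0.19677528427240254
green-disc 1.322314818704713
tip-disc 0.1945841845936069
```

```bash
sed -i 's/^BM=.*; YAW/BM=np.array([.5430,.0364,0]); YAW/' h.py; python3 - <<'E'
from h import *
P=W(0,.145,.162); v0=.195; v1=1.335
arm.movep(P+[0,0,.06],q_latch(v0)); arm.line_to(P,.1)
arm.move_gripper(0.0,30); print("open",arm.read_opening(),arm.read_finger_force(),arm.read_ft_force())
n=12
for v in np.linspace(v0,v1,n+1)[1:]: arm.movep(P,q_latch(v))
print(arm.read_tool_pos()-P,arm.read_ft_force(),arm.read_wrist_torque(),arm.read_time())
arm.pause(.4); arm.move_gripper(.7); arm.line_to(P+[0,0,.09],.15)
arm.movep(W(0,.10,.30),q_latch(v1))
p,q=arm.read_tool_pos(),arm.read_eef_rot(); np.save("w2.npy",np.r_[p,q])
cv2.imwrite("pics/w2.png",snapshot("wrist")); print(p,arm.read_time())
E
```

```text
open 0.15755543298518326 32.11812973022461 [-3.1443 -0.2647  4.9464]
[-0.0013  0.0005  0.0002] [-5.2463 -0.2752  6.3654] [ 0.0741  0.9806 -0.0424] 7.7917
[0.5384 0.1349 0.2998] 9.8667
```

View pics/w2.png

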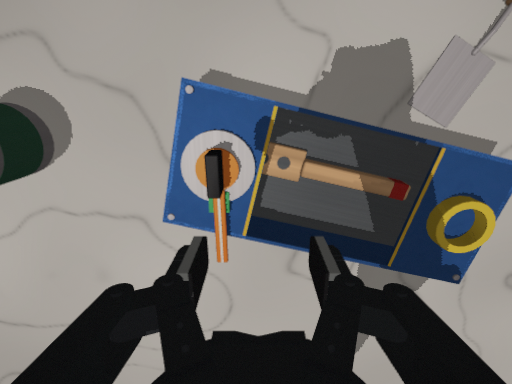

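The arm lies over the green mark, with green showing on both sides at about (211,202) and (228,203). The handle's red end is at (409,190) and the shoulder at (304,166). Next I compute the angle error and the paddle pose.

```bash
python3 - <<'E'
from h import *
a=np.load("w2.npy"); R,t=wrist_rt(a[:3],a[3:])
f=lambda px,z: B.inv().apply(ray("wrist",px,z,R,t)-BM)
im=cv2.imread("pics/w2.png").astype(int); b,g,r=[im[...,i] for i in range(3)]
ys,xs=np.nonzero((r>1.7*g)&(g>1.5*b)&(r>100)&(np.indices(r.shape)[1]<240)&(np.indices(r.shape)[0]>205))
P=f(np.c_[xs,ys],.084)[:,:2]; c=P.mean(0); d=np.linalg.svd(P-c)[2][0]; d*=-np.sign(d[0])
print("arm",len(P),c,d,np.arctan2(-d[0],-d[1]),"from axis",np.arctan2(-c[0],-(c[1]-.145)),"max",np.hypot(*(P-[0,.145]).T).max())
ys,xs=np.nonzero((g>1.6*r)&(g>1.4*b)&(g>50)&(np.indices(r.shape)[1]>190)); G=f(np.c_[xs,ys],.07)[:,:2]-[0,.145]
an=np.arctan2(-G[:,0],-G[:,1]); print("green",len(an),an.min(),an.max(),np.hypot(*G.T).min(),np.hypot(*G.T).max())
print("shoulder",f([(308,147),(301,183)],.017),"hs",f([(307,158),(304,179)],.029),"end",f([(411,181),(407,199)],.029),"cover",f([(276,107),(245,234),(444,150),(391,264)],.07))
E
```

```text
arm 173 [-0.0869  0.121 ] [-0.9911 -0.1328] 1.4376424188433197 from axis 1.301882268105612 max 0.1170031939781653
green 129 1.051665387539863 1.6657178345236985 0.0323433002794763 0.058437960270610434
shoulder [[ 0.0383  0.0388  0.017 ]
 [-0.012   0.0338  0.017 ]] hs [[ 0.0258  0.0386  0.029 ]
 [-0.0025  0.0343  0.029 ]] end [[ 0.0276 -0.1056  0.029 ]
 [ 0.0024 -0.1109  0.029 ]] cover [[ 0.0784  0.0967  0.07  ]
 [-0.079   0.0963  0.07  ]
 [ 0.0768 -0.0997  0.07  ]
 [-0.078  -0.1001  0.07  ]]
```

The latch reads about 1.30–1.335 and the green mark about 1.33–1.36, so it is within tolerance. The paddle's middle is at box (0.0125, 0.0185). I check the path with IK, then grip.

```bash
cat >> h.py <<'E'
PX=.0125
def pose(Ey,Ez,th,s=-1):
    "TCP pose with the paddle's blade-end bottom edge at box (Ey,Ez), handle tilted up by th"
    c,n=np.array([-np.cos(th),np.sin(th)]),np.array([np.sin(th),np.cos(th)])
    g=np.array([Ey,Ez])+.140*c+(.0225+.054)*n
    return W(PX,*g),(B*Ro.from_euler('x',-th)*B.inv()*Ro.from_quat(q_latch(0,s))).as_quat()
path=[(.1485,.006,0),(.1485,.014,0),(.182,.013,0)]+[(.182-.004*k/5,.012,.05*k) for k in range(1,6)]+[(.178-.013*k/3,.012,.25+.0433*k) for k in(1,2,3)]
out=[(.165-.1*np.cos(.38),.012+.1*np.sin(.38),.38),(.072,.12,.38),(.072,.21,.38)]
E
python3 - <<'E'
from h import *
for s in(-1,1):
    print(s,*[arm.ik(*pose(*w,s)) for w in [path[0],path[2],path[-1]]+out],sep="\n")
E
```

```text
-1
[ 0.1442  0.8177 -0.4233  1.8798  0.5883  0.5705 -0.6186]
[ 0.0883  0.8088 -0.4304  1.8712  0.5759  0.5875 -0.6663]
[-0.1597  0.7648 -0.3327  1.8032  0.7626  0.9176 -0.9445]
[ 0.0069  0.6873 -0.3374  1.835   0.7731  0.9062 -0.7883]
[ 0.0523  0.5945 -0.4047  1.7735  0.6998  1.0422 -0.6854]
[ 0.0929  0.4969 -0.4627  1.6615  0.6213  1.22   -0.5607]
1
[-0.4608  0.8547  0.5555  1.8994 -0.7648  0.612  -2.5019]
[-0.5204  0.8438  0.5557  1.891  -0.7407  0.6238 -2.5842]
[-0.9589  1.0593  1.129   1.8289 -0.7328  0.8561 -2.686 ]
[-0.7457  0.8666  0.9399  1.859  -0.4404  0.7144 -2.7772]
[-0.8298  0.8366  1.133   1.801  -0.4739  0.8885 -2.6874]
[-0.8456  0.6955  1.1358  1.6904 -0.288   1.0446 -2.8023]
```

```bash
python3 - <<'E'
from h import *
p,q=pose(*path[0]); arm.movep(p+[0,0,.12],q); arm.move_gripper(.6); arm.line_to(p,.12)
print(arm.read_ft_force())
arm.move_gripper(0.0,60); print("open",arm.read_opening(),arm.read_finger_force(),arm.read_ft_force())
for w in path[1:3]:
    p,q=pose(*w); arm.line_to(p,.06,q)
print(arm.read_tool_pos()-p,arm.read_ft_force(),arm.read_wrist_torque(),arm.read_finger_force(),arm.read_time())
cv2.imwrite("pics/t3.png",cv2.convertScaleAbs(np.hstack([cv2.resize(snapshot("wrist"),(400,300)),cv2.resize(snapshot("scene")[120:240,180:340],(400,300))]),alpha=1.5))
E
```

```text
[ 0.2474 -0.0078 -0.2119]
open 0.2396448412599229 62.24079966545105 [-1.2807 -0.9093  6.3412]
[-0.0001 -0.0002 -0.0001] [-0.4921 -0.3882 -2.5267] [-0.0245  0.0161 -0.0424] 61.358914375305176 13.75
```

View pics/t3.png

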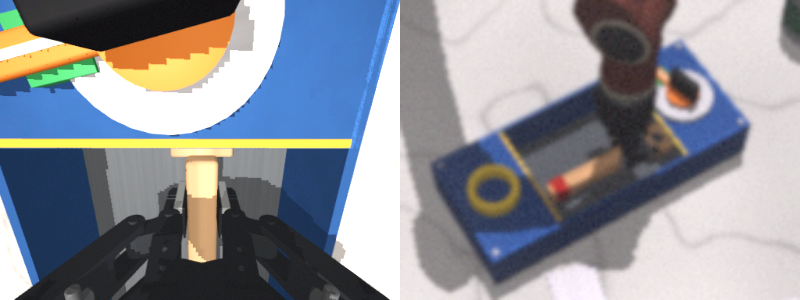

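The paddle is gripped and lifted a little. In the scene view the red handle end is clear of the -y cover edge. Now I tilt it and draw it out.

```bash
python3 - <<'E'
from h import *
f0=arm.read_ft_force()
def go(w,v):
    p,q=pose(*w); arm.line_to(p,v,q); d=arm.read_ft_force()-f0
    print(np.round(w,3),np.round(d,1))
    if np.linalg.norm(d)>12: raise SystemExit("force")
for w in path[3:]: go(w,.04)
arm.pause(.4)
for w in out: go(w,.08)
arm.pause(.5)
print(arm.read_finger_force(),arm.read_opening(),arm.read_tool_pos(),arm.read_time())
cv2.imwrite("pics/t4.png",cv2.convertScaleAbs(np.hstack([cv2.resize(snapshot("top")[150:270,150:310],(400,300)),cv2.resize(snapshot("scene")[100:250,160:360],(400,300))]),alpha=1.5))
E
```

```text
[0.181 0.012 0.05 ] [ 0.2 -0.2 -1.6]
[0.18  0.012 0.1  ] [-0.3 -0.9  0. ]
[0.18  0.012 0.15 ] [ 0.8 -0.1 -0.3]
[0.179 0.012 0.2  ] [ 0.9  1.1 -0.8]
[0.178 0.012 0.25 ] [ 1.  -0.3 -0. ]
[0.174 0.012 0.293] [ 0.3 -1.2 -1.4]
[0.169 0.012 0.337] [-0.5  0.3 -0.5]
[0.165 0.012 0.38 ] [-0.   0.7 -0.6]
[0.072 0.049 0.38 ] [ 0.1  0.1 -0.4]
[0.072 0.12  0.38 ] [-0.  -0.2 -0.4]
[0.072 0.21  0.38 ] [ 0.2 -0.5 -1. ]
61.283308267593384 0.24107674676733423 [0.5569 0.0074 0.3329] 20.9417
```

View pics/t4.png

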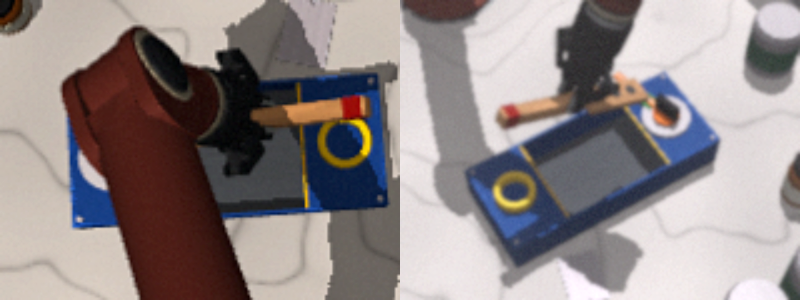

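The paddle is held clear above the open hatch with the handle high at (505,118) in the scene half. The tape is in place, and no contact force was felt on the way out. I hand in.

```bash
python3 - <<'E'
from station import ticket
print(ticket.finish_job())
E
```

```text
the job is handed in; nothing more can be done
None
```

I turned the latch onto the green mark (about 0.03 rad off by my measurement), tilted the paddle out through the hatch, and handed the job in at about 21 s. The paddle was gripped and still, its lowest end about 14 cm above the covers by the commanded pose; the hand-in gave no verdict.

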